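Hold a sprung post upright with a try square

ROBOT

A 6-joint arm with a two-finger parallel gripper is mounted at the origin on a cart in front of the work surface, level with it; the furniture and walls round the work are solid. World frame = base frame: x ahead of the robot, y to its left, z up, the work surface at z = 0. Lengths are in mm, angles in rad, forces in N, time in s.
With the tool pointing down it reaches from about 275 to 850 mm from the base axis. Payload 19 kg.
Tool frame: the origin (TCP) lies on the front face of the gripper's body, between the roots of the fingers; the fingertips stand 73 mm ahead of it and the grasp point (between the pads) lies r.grasp_offset ahead of it (r.grasp_offset is the distance from the TCP to the grasp point, in mm); z points along the fingers, y is the direction in which the jaws open and shut (so a half turn about z gives the same grasp; the last joint's range is limited). The gripper opens to 85 mm and grips with 20 to 120 N. Pads are 22 mm wide; open, the fingers measure 114 mm over their backs; the gripper's body (76 mm by 85 mm) begins 54 mm behind the grasp point. The pads swing forward as they close: fully open they stand 13 mm farther back than shut.
Start: joints at [-1.274, 0.15, 1.437, -0, 1.554, -0.134], TCP at [240.092, -522.451, 303.867] pointing down, gripper open.
Joint ranges: [-2.8, 2.8], [-0.68, 2.1], [0.12, 2.68], [-1.39, 4.53], [0.16, 2.79], [-2.81, 2.81]. Speed limits (rad/s): [1.89, 1.89, 2.22, 3.01, 3.01, 3.01].

INTERFACE

Orientations are given as a rotation vector (axis times angle).
In Python, from station import r gives the robot as it stands.
- The arm moves only by the shell command python3 -m inch 'ROWS' [FORCE]. ROWS is JSON, a list that holds one entry, the list of rows, each a list of 5 numbers: the closure, from 0 (fully open) to 1 (shut), then the shift along the tool's x, y, z in cm, then the turn about the tool's z in rad. In form: [[[jaw, tx, ty, tz, turn], ...]]. A call has 1 to 10 rows; each row is the pose to reach, as a shift and turn from the pose commanded when the call began, along the tool's axes at that moment; what a row does not reach only later rows make up. A row lasts 1/8 s, in which the tool goes at most 62.5 mm and 10.7 degrees, less where a joint would pass 70% of its speed; a pose out of reach is approached as far as the arm can. A call with a gripper value outside its range is refused whole. The fingers move at their own pace and stop on an object; FORCE is the grip in N (left out, the last holds). Time passes only in rows, so rows that repeat a pose let the fingers close. It gives the time, the measured TCP pose, the force and the opening at its end, in the units of the state.
- r.state(): the state, without advancing time (a new reading comes with each control period).
- r.grab_frame(name): name is "scene" or "top" or "wrist"; returns the picture (384x512x3 uint8, red, green, blue); there is no depth.
- r.calibration(name): a dict with "K" (3x3 intrinsics, pixels), "rvec" (rotation vector, rad) and "tvec" (3), from world to camera coordinates, as OpenCV has them. Camera axes: x right, y down, z forward; pixel columns grow to the right and rows downward; lengths in mm; the calibration is good to about 2 mm. The wrist camera is an equidistant fisheye: a pixel r from the principal point sees the ray r / f radians off the axis. A picture is of the moment at which its call begins: read the wrist's pose just before it. calibration takes no time and is no camera call; for the wrist camera it gives the pose at the moment of the call.
- r.finish_job(): hands the job in, once; it reports no verdict.
Trained networks look in the newest picture that a camera, given by its name, has taken for a name from the list of things; names that differ only in an ending like _2 or _b are one class to them, and where a whole thing is asked for, a point or a joint stands for the part that bears it (a point fixed in the world has none). Each returns a list of dicts, best first, with "conf" (0 to 1); they miss things now and then, are a little off and sometimes report something else, mostly with a low value. They report only what shows in the picture. A call takes as long as a camera call. They do not tell look-alikes from the thing itself.
- r.masks_of(name, camera): "pixels" (384x512 bool, what is visible of it) and "uv" ([column, row] in pixels, amid what is visible of it).
- r.mark_of(name, camera): "uv" ([column, row] in pixels: a listed point, or the origin of a listed thing).
The state is a dict: "t": time; "qpos": joint angles; "qd": joint speeds; "joint_efforts": joint torques, N m; "position": TCP position; "eef_rot": TCP orientation; "ft_force": force on the tool from outside, world axes, zero at the start; "wrist_torque": the same for the moment, N m; "grip_width": finger opening in mm.
Only numpy, scipy, OpenCV 4.12 (cv2) and the standard library are available. Lean on these libraries where they do the work, as an engineer would, in place of code of your own. Each camera call takes 0.05 s, during which the arm holds its last target. There are 200 camera calls.

TASK

The post on the steel base plate hangs loose on its pivot and leans forward on a spring. Pick up the try square by its grip fin, stand it on the plate with its back against the middle of the post, and press it into the corner until its underside sits flat on the plate and its upright blade lies flush against the post, which brings the post exactly upright. Finish while still gripping the square and pressing it down and against the post, so that the pivot bolts could be tightened; do not push the post with the fingers, and leave the other things on the bench where they are.

Things in the scene. Friction and masses are not known exactly. Their poses are not given: they have to be found in the camera images.
- square: loose metal try square, 170 to 340 g, standing on its stock (130 x 30 x 18 mm high). Steel blade, 26 (x) x 10 (y), at the +x end, top 105 mm above the underside; its outer edge and the stock end form the flat back at x = +65 mm. Grip fin: x = -40 to -10 mm, 12 thick (y), z = 18 to 59 mm, to pinch from above across y. Origin: centre of the stock underside, z up, x along the stock to the blade
- heel (a point): the square's outer corner: bottom edge of its back face, at x = +65, y = 0, z = 0 mm of the square; axes as the square's
- stand: the stand, screwed down: base plate 230 (x) x 90 (y) x 10 mm, with the post near its +x end between two side cheeks 36 mm high. Origin: centre of the plate's underside, z up, +x from the free end of the plate toward the post. The plate is clear from x = -115 mm up to the post's face at x = +45 mm.
- plate: the steel base plate of the stand; same origin and axes as the stand, top face 10 mm above its origin
- corner (a point): the inner corner where the square belongs: on the plate's top face, in the plane of the front face of the upright post, at its middle; x = +45, y = 0, z = 10 mm of the stand, axes as the stand's (x into the post)
- post: aluminium post 28 (x) x 40 (y) mm, its top 80 mm above the plate's top face; turns on a pin across the cheeks. Origin on the pin, 14 mm behind the front face and 16 mm above the plate's top face; z along the post, x as the stand's when upright
- post_top (a point): middle of the top front edge of the post
- pivot (a joint): lean of the post, rad: 0 = exactly upright (square to the plate), positive = leaning to the stand's -x, over the free part of the plate. A spring holds it at the +0.12 stop (top edge about 8 mm forward); about 4 N at the top edge brings it upright; it can be pushed past upright to -0.10
- slide_box: bystander: small blue box with a pale lid, 37x84x32 mm, between square and stand; origin at the centre of its underside
- beaker: bystander: small clear beaker, 52 mm across, 66 mm tall; origin at the centre of its underside
- sample_cup: bystander: white screw-lid sample cup, 56 mm across, 58 mm tall; origin at the centre of its underside
- forceps: bystander: ring-handled metal forceps lying flat, 152x73x8 mm; origin at the centre of its underside
Mind the look-alikes: they are no part of the job. Several things look just like the square: the one meant starts nearest to the robot's base.

How it is judged (in metres and radians):
On the way:
1. the gripped square is lifted clear off the bench (height (world z) of square above 0.022 m and contact force between square and the fingers above 1 N), for 0.2 s.
At the end, for the whole second after the job is handed in: Gripped square in the corner: heel within 3 mm of the post face, 2 mm of the plate top, 15 mm of the middle; turned < 0.05 rad, tilted < 0.03; post within 0.02 rad of upright; over 1 N on post and on plate, over 2 N from the fingers; fingers off the post; still (value of joint pivot between -0.02 and 0.02 rad and x of heel in the frame of corner between -0.003 and 0.003 m and z of heel in the frame of corner between -0.002 and 0.002 m and y of heel in the frame of corner between -0.015 and 0.015 m and angle between the x axis of square and the x axis of stand, either way round below 0.05 rad and angle between square's own z axis and vertical below 0.03 rad and x of square in the frame of corner below -0.03 m and contact force between square and post above 1 N and contact force between square and plate above 1 N and contact force between square and the fingers above 2 N and contact force between the fingers and post below 0.5 N and linear speed of square below 0.01 m/s); the arm keeps its last pose, push and grip.
It fails at once if the slide box is moved more than 20 mm (distance of slide_box from where it was at the start of the episode above 0.02 m).
It fails at once if the beaker is moved more than 20 mm (distance of beaker from where it was at the start of the episode above 0.02 m).
It fails at once if the sample cup is moved more than 20 mm (distance of sample_cup from where it was at the start of the episode above 0.02 m).
It fails at once if the forceps is moved more than 20 mm (distance of forceps from where it was at the start of the episode above 0.02 m).
It fails at once if the fingers push the post (contact force between the fingers and post above 1 N).
It also fails if it takes over 42 s, if anything falls off the work surface, if the arm or the gripper's body presses on something with over 40 N, if the wrist force passes 120 N, or if a joint passes its speed limit or range.

## Working session

There is one attempt and no reset: what is moved stays moved. The work goes in short steps, Python scripts to look and compute and a shell command to move; the robot and the scene stay as the last step left them, time stands still between calls to the robot, and variables do not carry over. Pictures are saved under pics/ and viewed, about 8 in all and at most 12, crops included, and the job is handed in when it is done.

```bash
mkdir -p pics; ls
cat > h.py <<'E'
import numpy as np, cv2
from station import r
def cal(n):
    c=r.calibration(n); return np.array(c["K"],float),np.array(c["rvec"],float),np.array(c["tvec"],float)
def ray(n,uv):
    K,rv,t=cal(n); R=cv2.Rodrigues(rv)[0]
    x=(uv[0]-K[0,2])/K[0,0]; y=(uv[1]-K[1,2])/K[1,1]
    if n=="wrist":
        th=np.hypot(x,y); s=np.sin(th)/max(th,1e-9); d=np.array([x*s,y*s,np.cos(th)])
    else: d=np.array([x,y,1.])
    return -R.T@t, R.T@d
def at_z(n,uv,z):
    o,d=ray(n,uv); return o+d*(z-o[2])/d[2]
def tool(p):
    s=r.state(); R=cv2.Rodrigues(np.array(s["eef_rot"],float))[0]; return R.T@(np.array(p)-s["position"])
E
python3 - <<'E'
from h import *
s=r.state(); print({k:np.round(s[k],3) for k in s}, r.grasp_offset)
print(np.round(cv2.Rodrigues(np.array(s["eef_rot"],float))[0],3))
for n in ["top","scene"]:
    im=r.grab_frame(n); cv2.imwrite(f"pics/{n}0.png",im[:,:,::-1])
    for o,z in [("square",0),("heel",0),("corner",10),("stand",0),("post",26),("slide_box",0),("beaker",0),("sample_cup",0),("forceps",0)]:
        for m in r.mark_of(o,n): print(n,o,round(m["conf"],2),np.round(m["uv"],1),np.round(at_z(n,m["uv"],z),1))
E
```

```text
pics
{'t': np.float64(0.0), 'qpos': array([-1.274,  0.151,  1.438,  0.   ,  1.554, -0.134]), 'qd': array([ 0.   , -0.   , -0.001,  0.001,  0.   ,  0.   ]), 'joint_efforts': array([-0.0000e+00, -7.1305e+01, -5.7087e+01, -0.0000e+00,  9.0000e-03,
       -0.0000e+00]), 'position': array([ 240.054, -522.322,  303.279]), 'eef_rot': array([-3.068, -0.671,  0.   ]), 'ft_force': array([-0.035,  0.401, -0.278]), 'wrist_torque': array([0.062, 0.028, 0.035]), 'grip_width': np.float64(85.217)} 53.900000000000006
[[ 0.909  0.418 -0.   ]
 [ 0.418 -0.909  0.001]
 [ 0.    -0.001 -1.   ]]
top square 0.67 [103.9 213.9] [408.6 745.2   0. ]
top square 0.6 [232.7 180. ] [531.6 233.    0. ]
top square 0.53 [149.3 198.6] [465.2 564.6   0. ]
top heel 0.84 [166.1 189.9] [498.2 497.6   0. ]
top heel 0.58 [ 90.6 204. ] [448.9 798.    0. ]
top heel 0.55 [238.5 167.7] [580.  209.1   0. ]
top corner 0.87 [349.3 189.5] [ 483.2 -223.7   10. ]
top corner 0.22 [233.7 180.4] [529.1 228.5  10. ]
top stand 0.85 [352.2 199.6] [ 443.7 -236.1    0. ]
top post 0.6 [357.6 183.9] [ 503.3 -252.7   26. ]
top slide_box 0.61 [238
[... 292 characters left out ...]
235.4   0. ]
scene square 0.79 [165.  264.8] [461.8 552.6   0. ]
scene square 0.65 [121.6 306.4] [407.8 739.9   0. ]
scene heel 0.94 [220.4 210.6] [558.8 229.3   0. ]
scene heel 0.8 [172.1 254.9] [484.  508.3  -0. ]
scene heel 0.7 [ 95.5 310.7] [445.  798.2   0. ]
scene corner 0.49 [307.2 167.6] [ 523.3 -247.5   10. ]
scene stand 0.45 [315.9 176.8] [ 458.4 -224.1    0. ]
scene post 0.38 [309.1 165.3] [ 513.1 -245.3   26. ]
scene post 0.36 [317.2 178.9] [ 418.8 -175.6   26. ]
scene slide_box 0.7 [294.9 209. ] [369.   26.8   0. ]
scene beaker 0.48 [259.6 189.9] [555.2  20.    0. ]
scene sample_cup 0.58 [187.2 239.7] [510.8 424.9   0. ]
scene sample_cup 0.32 [316.8 154. ] [ 582.9 -398.8    0. ]
```

Run:
```python
import cv2,numpy as np
a=cv2.imread("pics/top0.png")[130:260,60:460]; b=cv2.imread("pics/scene0.png")[120:340,60:460]
v=np.vstack([cv2.resize(a,(740,240)),cv2.resize(b,(640,352)).copy() if 0 else cv2.resize(cv2.copyMakeBorder(b,0,0,31,31,0),(740,352))])
cv2.imwrite("pics/v1.png",v)
```

```text
(no output)
```

View pics/v1.png

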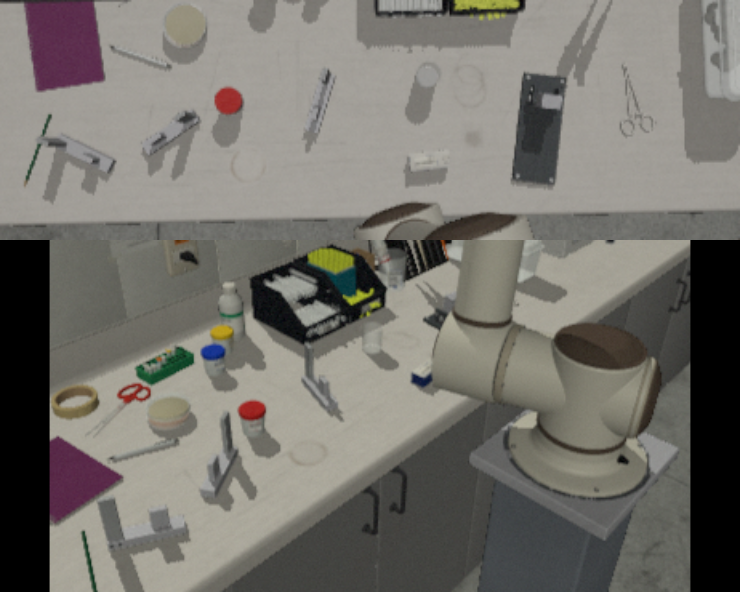

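```bash
python3 -m inch '[[[0,55.5,-58.5,4,-2.41],[0,55.5,-58.5,4,-2.41],[0,55.5,-58.5,4,-2.41],[0,55.5,-58.5,4,-2.41],[0,55.5,-58.5,4,-2.41],[0,55.5,-58.5,4,-2.41],[0,55.5,-58.5,4,-2.41],[0,55.5,-58.5,4,-2.41],[0,55.5,-58.5,4,-2.41],[0,55.5,-58.5,4,-2.41]]]' 40
python3 - <<'E'
from h import *
print(tool([500,241,263])/10); s=r.state(); print(s["position"],s["eef_rot"],s["qpos"],s["t"])
R=cv2.Rodrigues(np.array(s["eef_rot"],float))[0]; print(R[:,0],np.arctan2(R[1,0],R[0,0]))
E
```

```text
t: 2.25
position: [441.6, 70.7, 273.2]
eef_rot: [1.265, 2.874, 0.001]
ft_force: [0.5, -1.3, 0.6]
grip_width: 85.3
[ 8.61655297 15.81219164  1.02669735]
[441.57092022  70.66439838 273.21152019] [1.26531458e+00 2.87446977e+00 6.12081600e-04] [-1.39028698e-02 -1.07928241e-01  1.76302918e+00 -1.41596744e-05
  1.48545929e+00 -7.55364895e-01] 2.25
[-6.75367364e-01  7.37481123e-01 -7.18056665e-04] 2.31225928530153
```

```bash
python3 -m inch '[[[0,8.6,15.8,1,-0.5],[0,8.6,15.8,1,-0.5],[0,8.6,15.8,1,-0.5],[0,8.6,15.8,1,-0.5],[0,8.6,15.8,1,-0.5],[0,8.6,15.8,1,-0.5]]]'
python3 - <<'E'
from h import *
s=r.state(); print(s["position"],s["t"])
R=cv2.Rodrigues(np.array(s["eef_rot"],float))[0]; print(np.arctan2(R[1,0],R[0,0]))
im=r.grab_frame("wrist"); cv2.imwrite("pics/w1.png",im[:,:,::-1])
for o,z in [("square",0),("heel",0)]:
    for m in r.mark_of(o,"wrist"): print(o,m["conf"],m["uv"],at_z("wrist",m["uv"],z))
c=cal("wrist"); print(c[0]); print(-cv2.Rodrigues(c[1])[0].T@c[2])
for m in r.masks_of("square","wrist"): print(m["conf"],m["uv"],m["pixels"].sum())
E
```

```text
t: 3.0
position: [500.8, 237.2, 263.3]
eef_rot: [0.528, 3.097, 0.0]
ft_force: [0.2, -0.4, -0.4]
grip_width: 85.5
[500.8120165  237.18119832 263.32800696] 3.0
2.8039253796685464
square 0.92 [257.1, 185.0] [512.62352822 232.29130544   0.        ]
square 0.84 [469.0, 64.7] [447.53785874 553.22709013   0.        ]
heel 0.95 [450.5, 103.9] [491.45368498 503.06375349   0.        ]
heel 0.84 [261.7, 234.5] [572.97280185 217.18211671   0.        ]
[[297.31863964   0.         257.60683486]
 [  0.         297.31863964 194.91542038]
 [  0.           0.           1.        ]]
[436.06342363 259.85036338 333.94460259]
0.79 [259.8, 191.5] 3645
0.72 [478.1, 78.7] 3301
```

View pics/w1.png

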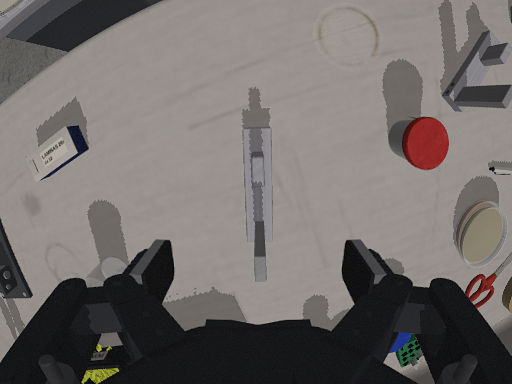

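Run:
```python
from h import *
im=cv2.imread("pics/w1.png"); cv2.imwrite("pics/v2.png",cv2.resize(im[115:295,200:320],(533,800),interpolation=cv2.INTER_CUBIC)[:600*1])
a=at_z("wrist",(244,128),18);b=at_z("wrist",(271,128),18);c=at_z("wrist",(261,281),105);f=at_z("wrist",(258,152.5),59);g=at_z("wrist",(254,281),105);h=at_z("wrist",(267,281),105)
e=(a+b)/2; print(e,c,f,np.linalg.norm(a-b),np.linalg.norm((c-e)[:2]),np.linalg.norm(g-h)); d=(c-e)[:2]; yaw=np.arctan2(d[1],d[0]); print(yaw)
u=np.array([np.cos(yaw),np.sin(yaw)]); print("fin",e[:2]+40*u,"far fin end expect",e[:2]+25*u, "origin",e[:2]+65*u)
```

```text
[450.05160509 254.97718977  18.        ] [573.04290151 215.24753845 105.        ] [469.98979015 248.49969509  59.        ] 28.495761222177254 129.2490007265827 11.66405665978453
-0.3124473984793694
fin [488.11496983 242.68165136] far fin end expect [473.84120805 247.29247826] origin [511.90457279 234.99693985]
```

Run:
```python
from h import *
print(tool([488,242.7,97])/10)
```

```text
[ 1.3968936   0.05381189 16.63489074]
```

```bash
python3 -m inch '[[[0,1.4,0.05,8,-0.025],[0,1.4,0.05,14,-0.025],[0.3,1.4,0.05,16.6,-0.025],[0.3,1.4,0.05,16.6,-0.025],[0.5,1.4,0.05,16.6,-0.025],[1,1.4,0.05,16.6,-0.025],[1,1.4,0.05,16.6,-0.025],[1,1.4,0.05,16.6,-0.025],[1,1.4,0.05,16.6,-0.025],[1,1.4,0.05,16.6,-0.025]]]' 80
python3 - <<'E'
from h import *
im=r.grab_frame("wrist"); cv2.imwrite("pics/w2.png",im[:,:,::-1])
E
```

```text
t: 4.45
position: [488.4, 243.5, 98.6]
eef_rot: [0.486, 3.102, 0.002]
ft_force: [-1.1, -1.6, 9.7]
grip_width: 10.9
```

View pics/w2.png

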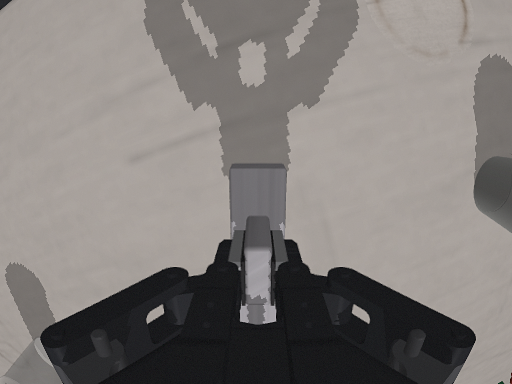

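```bash
python3 -m inch '[[[1,0,0,-5,0],[1,0,0,-10,0],[1,0,0,-13,0],[1,0,0,-13,0]]]' & wait
python3 - <<'E'
from h import *
im=cv2.imread("pics/top0.png"); 
P=[at_z("top",(60+X*.5405,130+Y*.5417),10)[:2] for X,Y in [(525,73),(565,76),(555,185),(513,182)]]
print(np.round(P,1),np.mean(P,0)); 
for d in (P[0]-P[3],P[1]-P[2]): print(np.linalg.norm(d),np.arctan2(d[1],d[0]))
s=r.state(); print(s["position"],s["grip_width"],s["ft_force"])
E
```

```text
t: 5.0
position: [488.4, 243.5, 229.7]
eef_rot: [0.486, 3.1, 0.004]
ft_force: [-0.8, -0.0, -2.9]
grip_width: 10.9
[[ 562.1 -204.6]
 [ 553.8 -289. ]
 [ 323.5 -259.9]
 [ 331.7 -171.9]] [ 442.76955737 -231.34509927]
232.7641535524095 -0.1411670513509075
232.13723749396843 -0.12579588960322555
[488.44692201 243.51527162 229.71695667] 10.907051854943186 [-0.81951634 -0.03520751 -2.88671022]
```

Run:
```python
from h import *
print(tool([350,-130,229.7])/10)
```

```text
[  1.76047301 -39.79571163  -0.11898293]
```

```bash
python3 -m inch '[[[1,1.8,-39.8,0,-0.178],[1,1.8,-39.8,0,-0.178],[1,1.8,-39.8,0,-0.178],[1,1.8,-39.8,0,-0.178],[1,1.8,-39.8,0,-0.178],[1,1.8,-39.8,0,-0.178],[1,1.8,-39.8,0,-0.178],[1,1.8,-39.8,0,-0.178],[1,1.8,-39.8,0,-0.178]]]' 80
python3 - <<'E'
from h import *
s=r.state(); R=cv2.Rodrigues(np.array(s["eef_rot"],float))[0]; print(R,np.arctan2(R[1,0],R[0,0])-np.pi,s["position"])
im=r.grab_frame("wrist"); cv2.imwrite("pics/w3.png",im[:,:,::-1])
for o,z in [("corner",10),("stand",0),("post",26)]:
    for m in r.mark_of(o,"wrist"): print(o,m["conf"],m["uv"],at_z("wrist",m["uv"],z))
E
```

```text
t: 6.12
position: [348.9, -129.7, 226.3]
eef_rot: [-0.209, -3.134, -0.001]
ft_force: [-0.5, 0.2, -3.4]
grip_width: 11.1
[[-9.91149699e-01  1.32746573e-01 -7.88298475e-04]
 [ 1.32745901e-01  9.91149737e-01  8.50714577e-04]
 [ 8.94251271e-04  7.38542105e-04 -9.99999327e-01]] -0.13313894219258016 [ 348.87684319 -129.73921552  226.27400885]
corner 0.23 [377.7, 322.1] [552.91629274   2.78428445  10.        ]
stand 0.63 [185.4, 273.6] [ 447.19429255 -228.0029231     0.        ]
stand 0.54 [181.1, 273.3] [ 446.35848174 -233.19520044    0.        ]
```

View pics/w3.png

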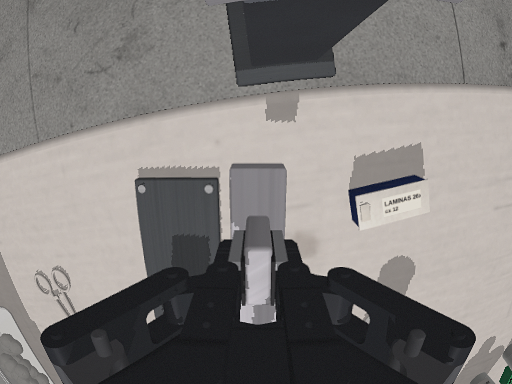

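Run:
```python
from h import *
p=[at_z("wrist",q,10)[:2] for q in [(136,179),(219,178),(148,278),(220,240)]]
print(np.round(p,1),np.linalg.norm(p[0]-p[1]))
d=p[1]-p[0]; print(np.arctan2(-d[0],d[1]))
for a,b in((0,2),(1,3)): d=p[b]-p[a]; print(np.arctan2(d[1],d[0]))
yaw=-.13; u=np.array([np.cos(yaw),np.sin(yaw)]); c=(p[0]+p[1])/2+160*u; print("corner",c,"hover",c-120*u)
h=c-120*u; print(tool([*h,226])/10)
```

```text
[[ 326.6 -255.1]
 [ 338.1 -166.8]
 [ 444.4 -272.6]
 [ 404.5 -177.1]] 89.02877929386759
-0.12942428701102235
-0.14763795592510892
-0.1541968789683875
corner [ 491.01837793 -231.68514561] hover [ 372.03095068 -216.12904849]
[-3.39597331 -8.29346499  0.07077524]
```

```bash
python3 - <<'E'
from h import *
print(tool([370.2,-218.8,126])/10)
E
python3 -m inch '[[[1,-3.3,-8.6,0,0.007],[1,-3.3,-8.6,0,0.007],[1,-3.3,-8.6,4,0.007],[1,-3.3,-8.6,8,0.007],[1,-3.3,-8.6,10,0.007],[1,-3.3,-8.6,10,0.007],[1,-3.3,-8.6,10,0.007]]]' 90
python3 - <<'E'
from h import *
s=r.state(); R=cv2.Rodrigues(np.array(s["eef_rot"],float))[0]; print(np.arctan2(R[1,0],R[0,0])-np.pi,s["position"])
for n in ["top","scene","wrist"]:
    im=r.grab_frame(n); cv2.imwrite(f"pics/{n}4.png",im[:,:,::-1])
a=cv2.imread("pics/top4.png")[140:250,300:440]; b=cv2.imread("pics/scene4.png")[110:220,250:390]
cv2.imwrite("pics/v4.png",np.hstack([cv2.resize(x,None,fx=2.85,fy=3.6,interpolation=cv2.INTER_CUBIC) for x in(a,b)]))
E
```

```text
[-3.25235354 -8.58496572 10.07073845]
t: 7.2
position: [370.8, -219.8, 127.9]
eef_rot: [0.218, 3.133, -0.001]
ft_force: [-0.4, -1.4, -1.8]
grip_width: 10.9
-0.13917457208878048 [ 370.84776767 -219.76799399  127.87302685]
```

View pics/v4.png

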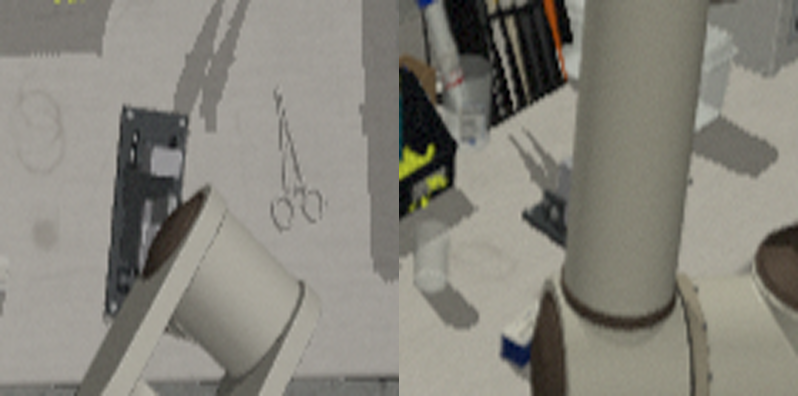

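View pics/wrist4.png

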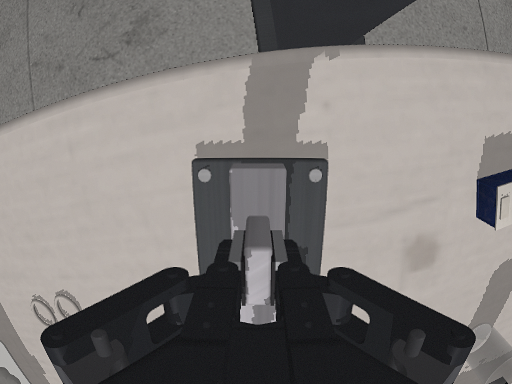

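Run:
```python
from h import *
im=cv2.cvtColor(cv2.imread("pics/wrist4.png"),cv2.COLOR_BGR2GRAY).astype(int)
# plate end edge: column-wise row of strongest dark step
pts=[]
for u in list(range(200,228,3))+list(range(292,322,3)):
    col=im[148:172,u]; k=np.argmax(-(np.diff(col))); pts.append(at_z("wrist",(u,148+k+.5),10)[:2])
pts=np.array(pts); pf=np.polyfit(pts[:,1],pts[:,0],1); print("edge yaw",-np.arctan(pf[0]), np.std(np.polyval(pf,pts[:,1])-pts[:,0]))
L=[];Rr=[]
for v in range(185,235,4):
    row=im[v]; a=np.argmax(-np.diff(row[185:215])); b=np.argmax(np.diff(row[310:340]))
    L.append(at_z("wrist",(185+a+.5,v),10)[:2]);Rr.append(at_z("wrist",(310+b+.5,v),10)[:2])
for A in(L,Rr):
    A=np.array(A); q=np.polyfit(A[:,0],A[:,1],1); print("side yaw",np.arctan(q[0]),np.std(np.polyval(q,A[:,0])-A[:,1]),np.polyval(q,370))
c=[at_z("wrist",q,10)[:2] for q in((192,160),(328,160))]; print(c)
K=[at_z("wrist",q,46)[:2] for q in((231,164),(286,164))]; print("stock end",K,np.linalg.norm(K[0]-K[1]))
```

```text
edge yaw -0.1385743252432442 0.07464090708916575
side yaw -0.13599537668046244 0.21202640634240463 -263.84069389999974
side yaw -0.1372706911413069 0.1955786758342103 -173.66406518659704
[array([ 325.60075497, -256.90726728]), array([ 337.82066899, -169.21640385])]
stock end [array([ 326.42400354, -227.87612012]), array([ 330.38679673, -199.52659359])] 28.62515300098012
```

```bash
python3 -m inch '[[[1,0,0,1,0],[1,0,0,1.5,0],[1,0,0,1.7,0],[1,0,0,1.7,0]]]' 100;python3 -m inch '[[[1,0,0,0.1,0],[1,0,0,0.2,0],[1,0,0,0.2,0]]]'
```

```text
t: 7.85
position: [370.3, -219.7, 109.8]
eef_rot: [-0.219, -3.134, -0.0]
ft_force: [-0.1, -0.4, -2.2]
grip_width: 10.7
t: 8.22
position: [370.4, -219.9, 108.6]
eef_rot: [0.219, 3.134, -0.001]
ft_force: [-6.7, 1.8, 12.4]
grip_width: 10.9
```

```bash
python3 -m inch '[[[1,-0.5,0,-0.1,0],[1,-1,0,-0.1,0],[1,-1.5,0,-0.1,0],[1,-2,0,-0.1,0],[1,-2,0,-0.1,0]]]';python3 -m inch '[[[1,-0.15,0,0,0],[1,-0.3,0,0,0],[1,-0.3,0,0,0]]]';python3 -m inch '[[[1,-0.1,0,0,0],[1,-0.2,0,0,0],[1,-0.2,0,0,0]]]'
```

```text
t: 8.85
position: [390.4, -222.5, 108.8]
eef_rot: [-0.219, -3.134, -0.0]
ft_force: [0.4, -0.4, -2.1]
grip_width: 11.1
t: 9.22
position: [393.1, -222.9, 108.9]
eef_rot: [-0.219, -3.134, -0.0]
ft_force: [-0.0, -0.6, -2.6]
grip_width: 10.8
t: 9.6
position: [395.0, -223.2, 108.9]
eef_rot: [-0.219, -3.133, -0.0]
ft_force: [-4.1, 0.3, -0.6]
grip_width: 10.2
```

```bash
python3 -m inch '[[[1,-0.1,0,0.1,0],[1,-0.2,0,0.1,0],[1,-0.3,0,0.1,0],[1,-0.3,0,0.1,0]]]';python3 -m inch '[[[1,-0.1,0,0,0],[1,-0.2,0,0,0],[1,-0.2,0,0,0]]]'; python3 -m inch '[[[1,-0.05,0,0,0],[1,-0.1,0,0,0],[1,-0.1,0,0,0]]]'; python3 -c "
from h import *
print(r.state()['wrist_torque'])"
```

```text
t: 10.1
position: [397.8, -223.8, 108.6]
eef_rot: [-0.219, -3.133, 0.001]
ft_force: [-12.8, 2.5, 16.0]
grip_width: 10.7
t: 10.48
position: [399.8, -224.1, 108.6]
eef_rot: [-0.219, -3.133, 0.001]
ft_force: [-13.5, 2.3, 15.8]
grip_width: 10.6
t: 10.85
position: [400.7, -224.2, 108.6]
eef_rot: [-0.219, -3.133, 0.001]
ft_force: [-13.9, 2.4, 15.7]
grip_width: 10.9
[0.44197907 1.90266613 0.07375527]
```

```bash
for i in 1 2; do python3 -m inch '[[[1,-0.05,0,0,0],[1,-0.1,0,0,0],[1,-0.1,0,0,0]]]'; done
```

```text
t: 11.22
position: [401.6, -224.3, 108.6]
eef_rot: [-0.219, -3.133, 0.001]
ft_force: [-14.2, 1.4, 16.1]
grip_width: 10.4
t: 11.6
position: [401.8, -224.4, 108.6]
eef_rot: [-0.219, -3.131, 0.0]
ft_force: [-26.8, 3.3, 24.1]
grip_width: 10.5
```

Run:
```python
from h import *
s=r.state(); R=cv2.Rodrigues(np.array(s["eef_rot"],float))[0]; print(R[:,2],np.arctan2(R[1,0],R[0,0])-np.pi,s["wrist_torque"])
for n in ["wrist","scene","top"]:
    im=r.grab_frame(n); cv2.imwrite(f"pics/{n}5.png",im[:,:,::-1])
A,B=[cv2.imread(f"pics/wrist{k}.png") for k in(4,5)]
a,b=[cv2.cvtColor(x,cv2.COLOR_BGR2GRAY).astype(int) for x in(A,B)]
for x in(a,b): print("stock end row",[int(150+np.argmax(np.diff(x[150:175,u]))) for u in(235,245,258,270,280)],"fin top",[int(205+np.argmax(np.abs(np.diff(x[205:230,u])))) for u in(250,256,262)],"sides",[int(222+np.argmax(np.diff(x[v,222:240]))) for v in(175,200,220)])
t=cv2.imread("pics/top5.png")[150:220,320:390]
v=np.hstack([cv2.resize(x[140:240,180:340],(400,250)) for x in(A,B)])
w=np.hstack([cv2.resize(t,(400,340),interpolation=cv2.INTER_CUBIC),cv2.resize(cv2.imread("pics/scene5.png")[130:200,270:340],(400,340),interpolation=cv2.INTER_CUBIC)])
cv2.imwrite("pics/v5.png",np.vstack([v,w]))
```

```text
[-3.06810878e-03  1.09000742e-04 -9.99995287e-01] -0.13949235396947568 [0.56939788 3.53883252 0.06725393]
stock end row [167, 162, 162, 162, 162] fin top [215, 215, 215] sides [229, 229, 230]
stock end row [168, 163, 162, 162, 163] fin top [215, 215, 215] sides [228, 229, 231]
```

View pics/v5.png

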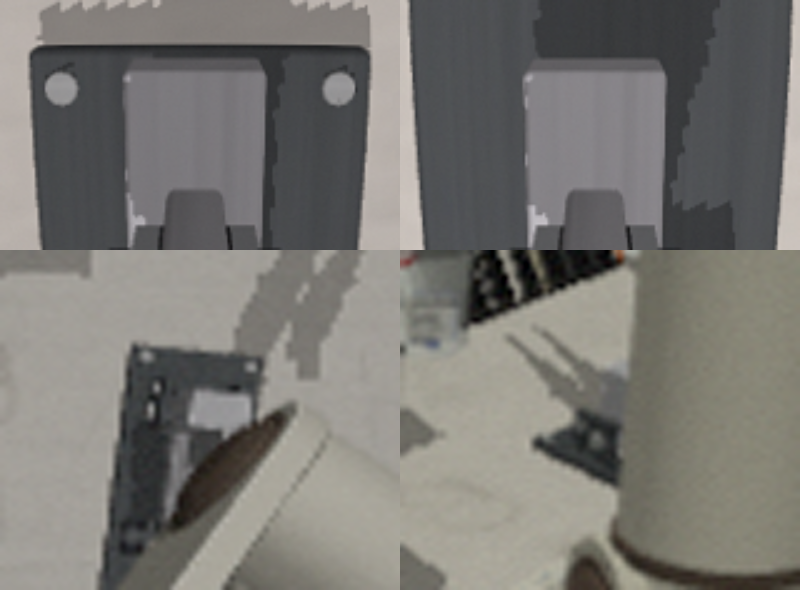

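```bash
python3 -m inch '[[[1,-0.03,0,0.03,0],[1,-0.03,0,0.03,0],[1,-0.03,0,0.03,0],[1,-0.03,0,0.03,0],[1,-0.03,0,0.03,0],[1,-0.03,0,0.03,0]]]'
python3 - <<'E'
from h import *
s=r.state(); print(s["position"],s["ft_force"],s["wrist_torque"],s["grip_width"]); R=cv2.Rodrigues(np.array(s["eef_rot"],float))[0]; print(R[:,2])
E
```

```text
t: 12.5
position: [401.9, -224.4, 108.6]
eef_rot: [-0.219, -3.13, 0.0]
ft_force: [-31.4, 5.2, 33.2]
grip_width: 10.7
[ 401.87497042 -224.40675299  108.58810885] [-31.38091965   5.21181953  33.2137282 ] [0.87451444 4.33475687 0.01550873] 10.67800189117202
[-3.59011724e-03  1.46892198e-04 -9.99993545e-01]
```

Stiff contact on both faces and a steady pose, so I'm handing it in.

```bash
python3 -c "
from station import r
print(r.finish_job())"
```

```text
the job is handed in; nothing more can be done
None
```

I picked up the square nearest the base by its fin, lifted it about 130 mm, carried it over the bystanders and lowered it onto the plate in front of the post. I then slid it forward against the post and handed the job in at about 12.5 s, still gripping and pressing. No verdict is reported, so success is not confirmed.

Last checks before handing in:
- **Forces:** the wrist reading was about 31 N back from the post side and 33 N up from the plate. Both rose sharply, by about 13 N and 8 N, over the last 0.2 mm of travel. I read that as the blade going flush and the post coming upright.
- **Position:** the tool stopped at x = 401.9 mm, against about 401 mm expected from the wrist picture.
- **Turn and tilt:** the tool's heading was within about 0.003 rad of the stand's heading from the wrist picture. Its tilt was about 0.004 rad, and the square had not shifted in the grip by more than about a pixel.

- **Not seen directly:** the arm hid the post and blade contact from the scene and top cameras, and the wrist camera's view of it was blocked too. That the post is upright rests on the forces and geometry alone.
- **Disagreement:** the early top-camera estimate of the corner was a few millimetres off the wrist one. I used the wrist one for the final check.

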